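Close the tip box behind the timer

ROBOT

A 7-joint arm with a two-finger parallel gripper is mounted at the origin on a cart in front of the work surface, level with it; the furniture and walls round the work are solid. World frame = base frame: x ahead of the robot, y to its left, z up, the work surface at z = 0. Lengths are in mm, angles in rad, forces in N, time in s.
With the tool pointing down it reaches from about 400 to 875 mm from the base axis. Payload 4.4 kg.
Tool frame: the origin (TCP) lies at the very end of the fingers, on their centre line; the grasp point (between the pads) lies 19 mm behind it; y points along the fingers, z is the direction in which the jaws open and shut, and the axes are right-handed (so a half turn about y gives the same grasp; the last joint's range is limited). The gripper opens to 85 mm and grips with 20 to 120 N. Pads are 22 mm wide; open, the fingers measure 114 mm over their backs; the gripper's body (76 mm by 85 mm) begins 54 mm behind the grasp point. The pads swing forward as they close: fully open they stand 13 mm farther back than shut.
Start: joints at [1.075, 0.628, 0.038, 1.517, -0.027, 0.996, -0.02], TCP at [270.876, -590.884, 231.313] pointing down, gripper open.
Joint ranges: [-3.06, 3.06], [-0.37, 2.12], [-1.25, 1.32], [0.18, 2.47], [-1.1, 4.24], [0.23, 1.98], [-2.94, 2.94]. Speed limits (rad/s): [2.57, 2.57, 3.14, 3.14, 3.14, 3.14, 3.14].

INTERFACE

Orientations are given as [roll, pitch, yaw] about the fixed x, y, z axes, in that order (R = Rz(yaw) Ry(pitch) Rx(roll)).
In Python, from cell import * gives the robot as it stands.
- The arm moves only by the tool apply_moves, never from a script. Its argument "targets" is a list of rows, each a list of 6 numbers: the shift along the tool's x, y, z in units of 40 mm (1.0 is 40 mm), then the turn, a rotation vector about the tool's x, y, z in units of 8 degrees (1.0 is 8 degrees). A call has 1 to 12 rows; each row shifts and turns the commanded pose from where the row before left it, along the tool's axes as they then stand; what a row does not reach is not made up. A row lasts 1/8 s, in which the tool goes at most 62.5 mm and 10.7 degrees, less where a joint would pass 70% of its speed; a pose out of reach is approached as far as the arm can. A call is refused whole if a number of a shift passes 1 or a number of a turn 1, either way. A call with a gripper value outside its range is refused whole. "jaw" is the gripper command: -1 is shut, 1 is fully open, values between are in proportion, set as the call begins (left out, the last holds). The fingers move at their own pace and stop on an object; the grip force is fixed at half the most. Time passes only in rows, so rows that do not move let the fingers close. It gives the time, the measured TCP pose, the force and the opening at its end, in the units of the state.
- read_state(): the state, without advancing time (a new reading comes with each control period).
- get_image(name): name is "side" or "top" or "wrist"; returns the picture (420x560x3 uint8, red, green, blue); there is no depth.
- calibration(name): a dict with "fx", "fy", "cx", "cy" (pixels), "world_from_camera" (4x4, takes a point from camera to world coordinates). Camera axes: x right, y down, z forward; pixel columns grow to the right and rows downward; lengths in mm; the calibration is good to about 2 mm. A picture is of the moment at which its call begins: read the wrist's pose just before it. calibration takes no time and is no camera call; for the wrist camera it gives the pose at the moment of the call.
- finish_job(): hands the job in, once; it reports no verdict.
The state is a dict: "clock": time; "qpos": joint angles; "qd": joint speeds; "tau": joint torques, N m; "eef_pos": TCP position; "tool_rot": TCP orientation; "force": force on the tool from outside, world axes, zero at the start; "torque": the same for the moment, N m; "width": finger opening in mm.
Only numpy, scipy, OpenCV 4.12 (cv2) and the standard library are available. Lean on these libraries where they do the work, as an engineer would, in place of code of your own. Each camera call takes 0.05 s, during which the arm holds its last target. There are 200 camera calls.

TASK

Two alike pipette tip boxes stand open on the bench, and a timer lies in front of one of them. I am done with the box behind the timer: gently lower its hinged lid until it is fully closed, so the tips stay clean. I am still using the other box, so leave its lid standing open.

Things in the scene. Friction and masses are not known exactly. Their poses are not given: they have to be found in the camera images.
- tip_box: The box to close: clear plastic, 84 x 122 mm (x, y), fixed, the white timer (66 x 66 x 19 mm) lying about 30 mm in front of it. Origin: centre of its underside, on the bench; own x from its front to its hinge side, within 0.5 rad of straight ahead of the robot; z up. Hinge line along own y at x = 42, z = 52 mm. Shut, the lid's flat top lies at z = 79 mm.
- tip_box_lid (a joint): Lid angle, rad: 0 shut, grows as it opens up and back (stop 2.01), starts 1.35 to 1.9. The lid is a tray 84 mm from hinge to free edge, 122 wide, 27 deep; at 1.57 its outer face is upright, turned away from the robot, at own x = 69 mm, up to z = 136 mm. Stiff hinge: it stays where left; 1 to 2 N at the free edge moves it, so closed fingers can push it over and down.
- other_box: The other tip box, of the same shape and size, also open and fixed, without a timer in front of it. Origin and axes as for the first.
- other_box_lid (a joint): Angle of the other box's lid, rad, as for the first; starts between 1.45 and 1.9 and is to stay open.
Not all that is in view belongs to the job. Leave any purple or yellow look-alike of the other_box alone.

How it is judged:
By the outcome, as a careful person would: the job done as asked, in the order asked, and still so for the second after the job is handed in, with the robot touching nothing.
It also fails if it takes over 40 s, if anything falls off the work surface, if the arm or the gripper's body presses on something with over 40 N, if the wrist force passes 120 N, or if a joint passes its speed limit or range.

## Working session

There is one attempt and no reset: what is moved stays moved. The work goes in short steps, Python scripts to look and compute and a tool call to move; the robot and the scene stay as the last step left them, time stands still between calls to the robot, and variables do not carry over. Pictures are saved under pics/ and viewed, about 8 in all and at most 12, crops included, and the job is handed in when it is done.

Besides the shell and the picture viewer there is one more tool, called after ">>>" as a command line: name --pt "numbers of a row" for each row, then --argument value for the rest. apply_moves: Moves the arm, as the interface text tells. Its arguments: {"type":"object","properties":{"targets":{"type":"array"},"jaw":{"type":"number"}},"required":["targets"]}

```bash
mkdir -p pics; python3 - <<'E'
from cell import *
import cv2,numpy as np
for n in("top","side"):
    im=get_image(n);cv2.imwrite(f"pics/{n}0.png",im[:,:,::-1]);c=calibration(n);print(n,c["fx"],c["cx"],c["cy"],np.round(c["world_from_camera"],3).tolist())
s=read_state();print(s)
E
```

```text
top 516.2056512752506 275.3987962926581 204.545476202305 [[0.027, -0.995, 0.094, 455.379], [-1.0, -0.026, 0.008, 6.292], [-0.005, -0.094, -0.996, 1236.393], [0.0, 0.0, 0.0, 1.0]]
side 450.7737454708258 278.1943051239969 209.30812789250731 [[0.994, -0.071, 0.078, 500.559], [-0.106, -0.61, 0.785, -848.601], [-0.008, -0.789, -0.614, 715.696], [0.0, 0.0, 0.0, 1.0]]
{'clock': 0.1, 'qpos': array([ 1.07518349,  0.62925674,  0.03843994,  1.51826658, -0.02697624,
        0.99629372, -0.01997506]), 'qd': array([-6.18938680e-04, -1.28870032e-03, -5.17441373e-05, -4.53885972e-03,
        1.60107471e-03, -7.10535252e-04,  1.60242194e-04]), 'tau': array([ 3.02447334e-03, -5.64524889e+01,  1.23011682e+00, -1.93970650e+01,
        1.11379620e-02,  5.42835143e-03, -1.99425398e-05]), 'eef_pos': array([ 270.64711589, -590.36046595,  230.47940541]), 'tool_rot': array([-1.57250250e+00, -3.43604618e-05, -2.71173798e+00]), 'force': array([-0.1120599 ,  0.72481369,  1.13366697]), 'torque': array([ 0.05797923, -0.02290427, -0.00916384]), 'width': 85.33908885486142}
```

View pics/top0.png

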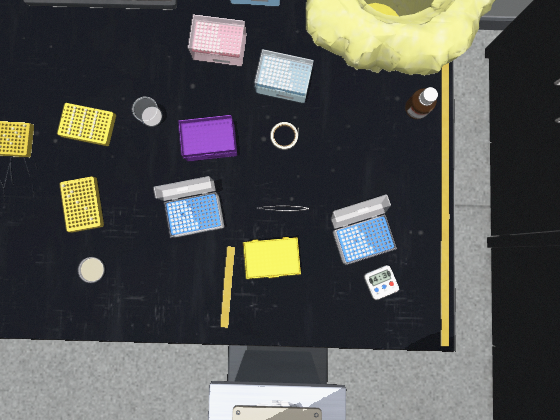

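View pics/side0.png

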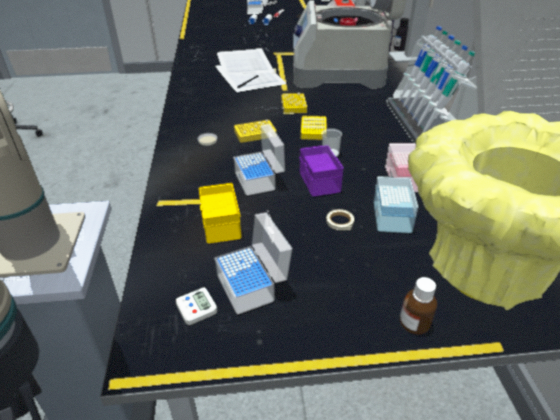

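Top view: timer at (381,283). Candidates for the target are the clear open box at (365,238), right behind the timer, and the alike open box at (193,212), which has no timer. The purple (208,137), yellow (272,258), pale blue (284,76) and pink (217,40) boxes are not candidates. I choose (365,238) and will check it in a crop.

```bash
python3 - <<'E'
import cv2
a=cv2.imread("pics/top0.png")[185:305,320:420];b=cv2.imread("pics/side0.png")[200:330,170:300]
cv2.imwrite("pics/c0.png",cv2.hconcat([cv2.resize(a,(400,480),interpolation=2),cv2.resize(b,(390,390),interpolation=2) if 0 else cv2.copyMakeBorder(cv2.resize(b,(390,390),interpolation=2),0,90,0,0,0)]))
E
```

```text
(no output)
```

View pics/c0.png

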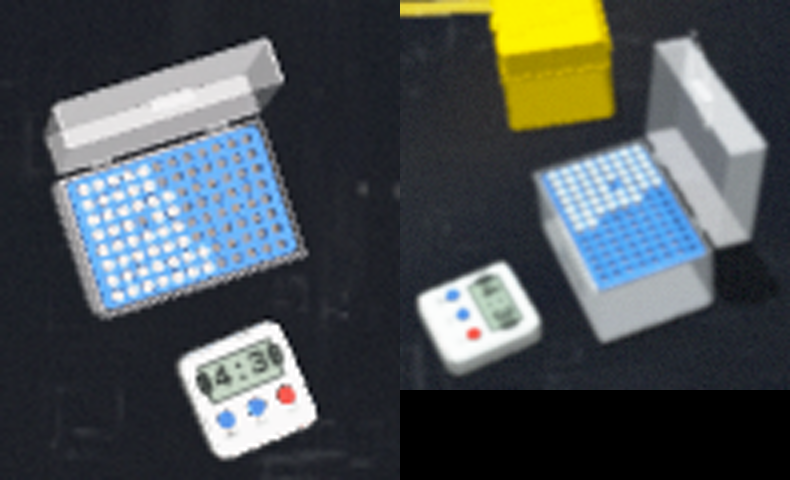

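```bash
cat > h.py <<'E'
import numpy as np
from cell import *
def proj(n,P):
    c=calibration(n);T=np.linalg.inv(c["world_from_camera"]);p=np.asarray(P)@T[:3,:3].T+T[:3,3]
    return np.c_[c["fx"]*p[:,0]/p[:,2]+c["cx"],c["fy"]*p[:,1]/p[:,2]+c["cy"]]
def lid(th,d,n):return 42-d*np.cos(th)+n*np.sin(th),52+d*np.sin(th)+n*np.cos(th)
def w(p,P):
    c,s=np.cos(p[2]),np.sin(p[2]);P=np.asarray(P,float)
    return np.c_[p[0]+c*P[:,0]-s*P[:,1],p[1]+s*P[:,0]+c*P[:,1],P[:,2]]
E
python3 - <<'E'
from h import *
from scipy.optimize import least_squares
import cv2
t=lambda a:np.array(a)/4+[320,185]
s=lambda a:(np.array(a)-[400,0])/3+[170,200]
To=t([[57,180],[260,120],[305,255],[103,316]]);so=s([[597,290],[537,175],[605,340],[712,300]])
L=s([[765,145],[737,152],[655,42],[690,38]])
TB=[[42,61,52],[42,-61,52],[-42,-61,52],[-42,61,52]];SB=[[-42,-61,52],[-42,61,52],[-42,-61,0],[42,-61,0]]
def LP(th):
    o=lid(th,84,27);i=lid(th,84,0);return [[o[0],-61,o[1]],[i[0],-61,i[1]],[i[0],61,i[1]],[o[0],61,o[1]]]
f=lambda p:np.r_[proj("top",w(p,TB))-To,proj("side",w(p,SB))-so,proj("side",w(p,LP(p[3])))-L].ravel()
r=least_squares(f,[500,-200,.25,1.5],x_scale=[100,100,.3,.3],loss="soft_l1");print(r.x,np.round(f(r.x).reshape(-1,2),1).tolist())
for n in("top","side"):
    im=cv2.imread(f"pics/{n}0.png")
    im=cv2.resize(im,None,fx=4,fy=4)
    q=LP(r.x[3]);h=lid(r.x[3],0,27);bx=[[x,y,z] for z in(0,52) for x,y in((-42,-61),(42,-61),(42,61),(-42,61))]
    for poly in(bx[:4],bx[4:],q,[q[0],[h[0],-61,h[1]],[h[0],61,h[1]],q[3]]):
        cv2.polylines(im,[np.int32(proj(n,w(r.x,poly))*4+2)],True,(0,255,0),1)
    c=np.int32(proj(n,w(r.x,[[0,0,60]]))[0]*4);a=im[c[1]-250:c[1]+250,c[0]-190:c[0]+190]
    cv2.imwrite(f"pics/o_{n}.png",a)
cv2.imwrite("pics/o.png",cv2.hconcat([cv2.imread("pics/o_top.png"),cv2.imread("pics/o_side.png")]))
E
```

```text
[ 4.93715479e+02 -1.92345891e+02  3.33100006e-01  1.71911514e+00] [[-0.0, -0.7], [-0.3, -1.7], [0.2, -0.5], [-0.0, 0.5], [-0.6, 0.5], [-1.1, -1.2], [-1.5, 1.3], [1.2, 0.5], [1.3, -0.5], [-2.1, -0.2], [0.0, -0.0], [0.2, -0.6]]
```

View pics/o.png

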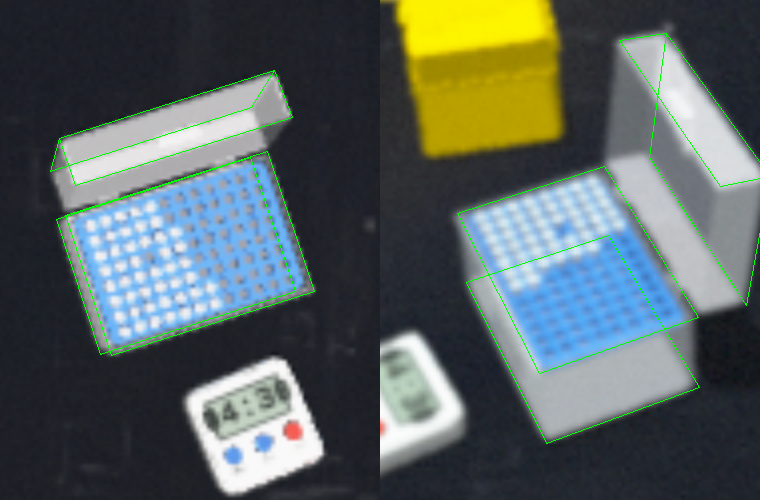

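Overlay agrees to about 2 px: box at (494,-192), yaw 0.333, lid about 1.72; the timer is right in front of it. Tool x will be −own x and tool z −own y. I'll go over the lid at height with the jaw shut.

>>> apply_moves --pt "-0.95 0 -0.63 0 0.7 0" --pt "-0.95 0 -0.63 0 0 0" --pt "-0.95 0 -0.63 0 0 0" --pt "-0.95 0 -0.63 0 0 0" --pt "-0.95 0 -0.63 0 0 0" --pt "-0.95 0 -0.63 0 0 0" --pt "-0.95 0 -0.63 0 0 0" --pt "-0.95 0 -0.63 0 0 0" --pt "-0.95 0 -0.63 0 0 0" --pt "-0.95 0 -0.63 0 0 0" --pt "-0.95 0 -0.63 0 0 0" --pt "-0.95 0 -0.63 0 0 0" --jaw -1

```text
clock: 1.6
eef_pos: [600.3, -152.5, 230.9]
tool_rot: [-1.571, -0.001, -2.81]
force: [0.1, -0.7, 0.3]
width: -0.1
```

```bash
cat >> h.py <<'E'
B=np.array([493.7,-192.3,.333])
def own():
    s=read_state();d=s["eef_pos"][:2]-B[:2];c,n=np.cos(B[2]),np.sin(B[2])
    print("t",s["clock"],"own",np.round([c*d[0]+n*d[1],-n*d[0]+c*d[1],s["eef_pos"][2]],1),"rot",np.round(s["tool_rot"],3),"F",np.round(s["force"],1),"w",round(s["width"],1))
E
python3 - <<'E'
from h import *
own();import cv2
a=[cv2.resize(get_image(n),(400,300))[:,:,::-1] for n in("top","side")];own();cv2.imwrite("pics/a.png",cv2.hconcat(a))
E
```

```text
t 1.6 own [113.7   2.7 230.9] rot [-1.571e+00 -1.000e-03 -2.810e+00] F [ 0.1 -0.7  0.3] w -0.1
t 1.7 own [118.2   7.5 230.6] rot [-1.575  0.003 -2.801] F [ 1.2 -0.  -0.9] w -0.1
```

View pics/a.png

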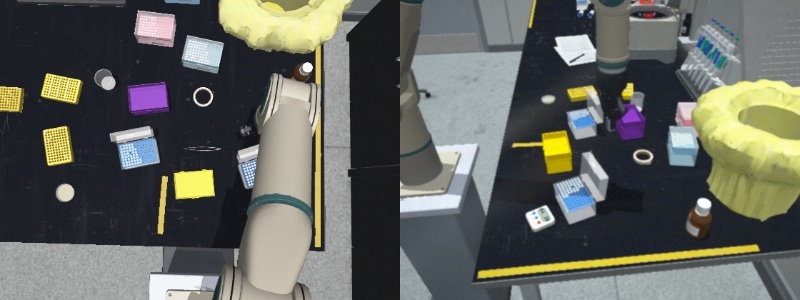

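The arm hangs behind the target lid, which stands as before. Now descend behind it.

>>> apply_moves --pt "0 0.8 0 0 0 0" --pt "0 0.8 0 0 0 0" --pt "0 0.8 0 0 0 0" --pt "0 0.7 0 0 0 0" --pt "0 0 0 0 0 0"

```text
clock: 2.33
eef_pos: [597.4, -153.9, 105.0]
tool_rot: [-1.574, -0.005, -2.81]
force: [0.1, -0.2, -0.7]
width: -0.1
```

```bash
python3 - <<'E'
from h import *
import cv2
own();get_image("side");im=get_image("side");own()
p=np.int32(proj("side",[[493,-192,80]])[0]);a=im[p[1]-110:p[1]+60,p[0]-80:p[0]+120,::-1];cv2.imwrite("pics/b.png",cv2.resize(a,None,fx=3,fy=3,interpolation=2))
# plan: contact at distance d on outer face, half finger 11
for th in np.arange(1.72,-.01,-.172):
    x,z=lid(th,66,27);print(round(th,2),round(x+11,1),round(z,1))
E
```

```text
t 2.325 own [110.5   2.4 105. ] rot [-1.574 -0.005 -2.81 ] F [ 0.1 -0.2 -0.7] w -0.1
t 2.425 own [112.7   1.2 107.8] rot [-1.57  0.   -2.81] F [ 0.1  0.3 -0.2] w -0.2
1.72 89.5 113.3
1.55 78.5 118.6
1.38 66.7 122.0
1.2 54.5 123.3
1.03 42.3 122.5
0.86 30.4 119.6
0.69 19.2 114.8
0.52 8.9 108.0
0.34 -0.0 99.7
0.17 -7.4 89.9
0.0 -13.0 79.0
```

View pics/b.png

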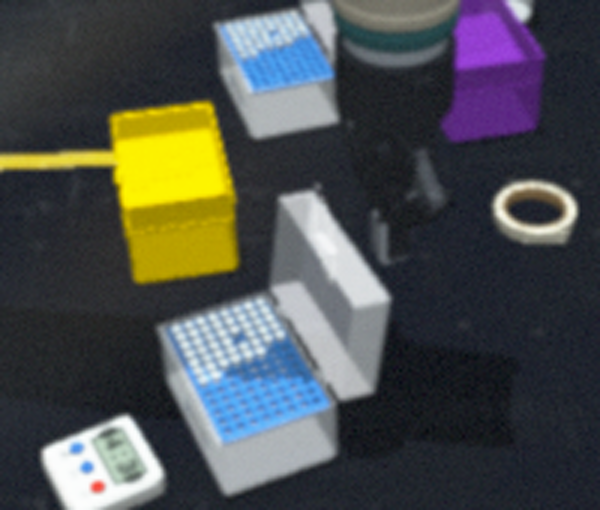

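>>> apply_moves --pt "-0.14 -0.05 0 0 0 0" --pt "-0.14 -0.05 0 0 0 0" --pt "-0.14 -0.05 0 0 0 0" --pt "-0.14 -0.05 0 0 0 0" --pt "-0.14 -0.06 0 0 0 0" --pt "-0.14 -0.06 0 0 0 0" --pt "-0.15 -0.04 0 0 0 0" --pt "-0.15 -0.04 0 0 0 0" --pt "-0.15 -0.02 0 0 0 0" --pt "-0.15 -0.02 0 0 0 0" --pt "-0.15 0.01 0 0 0 0" --pt "-0.15 0.01 0 0 0 0"

```text
clock: 3.92
eef_pos: [665.8, -131.0, 124.0]
tool_rot: [-1.571, -0.0, -2.81]
force: [0.3, 0.0, 1.2]
width: -0.2
```

```bash
python3 - <<'E'
from h import *
import cv2
own();get_image("side");im=get_image("side");own()
p=np.int32(proj("side",[[493,-192,80]])[0]);a=im[p[1]-110:p[1]+60,p[0]-80:p[0]+120,::-1];cv2.imwrite("pics/d.png",cv2.resize(a,None,fx=3,fy=3,interpolation=2))
E
```

```text
t 3.925 own [182.7   1.7 124. ] rot [-1.571 -0.    -2.81 ] F [0.3 0.  1.2] w -0.2
t 4.025 own [183.2   1.9 124. ] rot [-1.571e+00  1.000e-03 -2.809e+00] F [-0.1 -0.1  1.2] w -0.2
```

View pics/d.png

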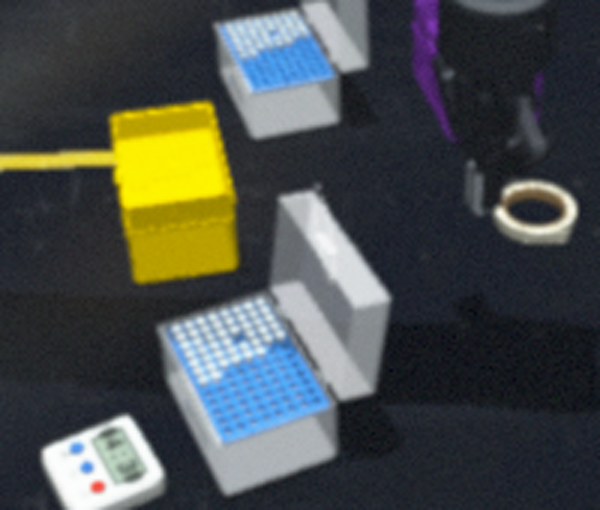

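I got the sign wrong: −tool x is away from the robot. Nothing was touched (force ≈ 0, lid unmoved). I'll come back with +x.

>>> apply_moves --pt "0.6 0.12 0 0 0 0" --pt "0.6 0.13 0 0 0 0" --pt "0.6 0 0 0 0 0" --pt "0.27 0 0 0 0 0" --pt "0.27 0 0 0 0 0" --pt "0.14 -0.06 0 0 0 0" --pt "0.14 -0.06 0 0 0 0" --pt "0.15 -0.04 0 0 0 0" --pt "0.15 -0.04 0 0 0 0"

```text
clock: 5.15
eef_pos: [555.2, -169.1, 122.3]
tool_rot: [-1.571, 0.001, -2.809]
force: [0.8, -0.7, -0.4]
width: -0.3
```

```bash
python3 - <<'E'
from h import *
import cv2
own();im=get_image("side");own()
p=np.int32(proj("side",[[493,-192,80]])[0]);a=im[p[1]-110:p[1]+60,p[0]-80:p[0]+120,::-1];cv2.imwrite("pics/e.png",cv2.resize(a,None,fx=3,fy=3,interpolation=2))
E
```

```text
t 5.15 own [ 65.7   1.8 122.3] rot [-1.571e+00  1.000e-03 -2.809e+00] F [ 0.8 -0.7 -0.4] w -0.3
t 5.2 own [ 64.4   1.8 122.4] rot [-1.571e+00 -1.000e-03 -2.810e+00] F [-0.6  0.4  0.1] w -0.1
```

View pics/e.png

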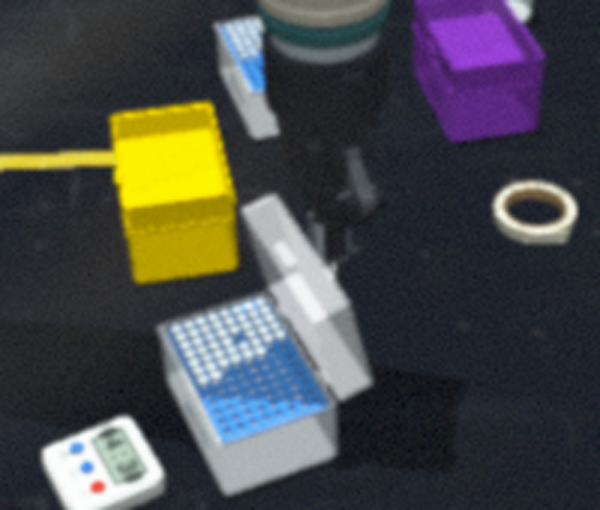

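The lid is following (about 1.4 rad) with forces near 1 N. Continue along the arc.

>>> apply_moves --pt "0.15 -0.02 0 0 0 0" --pt "0.15 -0.02 0 0 0 0" --pt "0.15 0.01 0 0 0 0" --pt "0.15 0.01 0 0 0 0" --pt "0.15 0.04 0 0 0 0" --pt "0.15 0.04 0 0 0 0" --pt "0.14 0.06 0 0 0 0" --pt "0.14 0.06 0 0 0 0" --pt "0.13 0.09 0 0 0 0" --pt "0.13 0.09 0 0 0 0" --pt "0.11 0.11 0 0 0 0" --pt "0.11 0.11 0 0 0 0"

```text
clock: 6.7
eef_pos: [491.8, -191.1, 98.5]
tool_rot: [-1.571, -0.0, -2.81]
force: [-0.3, -0.3, 2.0]
width: -0.2
```

```bash
python3 - <<'E'
from h import *
import cv2
own();im=get_image("side");own()
p=np.int32(proj("side",[[493,-192,80]])[0]);a=im[p[1]-110:p[1]+60,p[0]-80:p[0]+120,::-1];cv2.imwrite("pics/f.png",cv2.resize(a,None,fx=3,fy=3,interpolation=2))
E
```

```text
t 6.7 own [-1.4  1.8 98.5] rot [-1.571 -0.    -2.81 ] F [-0.3 -0.3  2. ] w -0.2
t 6.75 own [-2.3  1.9 98. ] rot [-1.571e+00 -2.000e-03 -2.810e+00] F [ 0.4 -0.   0.8] w -0.0
```

View pics/f.png

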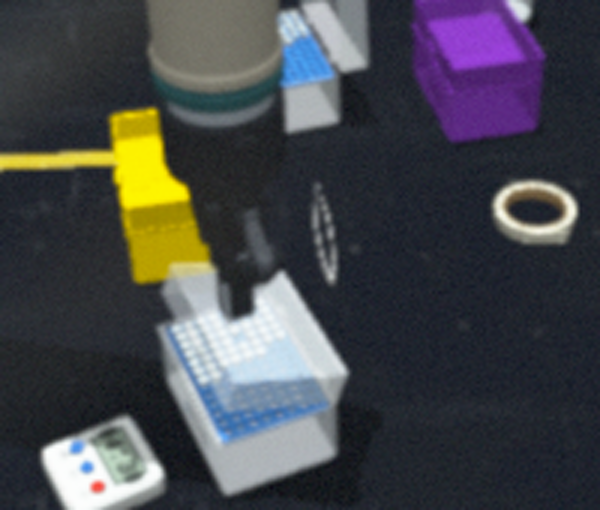

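>>> apply_moves --pt "0.09 0.11 0 0 0 0" --pt "0.09 0.11 0 0 0 0" --pt "0.09 0.11 0 0 0 0" --pt "0.09 0.1 0 0 0 0" --pt "0 0.03 0 0 0 0" --pt "0 0 0 0 0 0"

```text
clock: 7.5
eef_pos: [478.4, -195.6, 80.3]
tool_rot: [-1.571, -0.001, -2.81]
force: [0.1, -0.7, -0.1]
width: -0.0
```

>>> apply_moves --pt "0 0.03 0 0 0 0" --pt "0 0.03 0 0 0 0" --pt "0 0 0 0 0 0"

```text
clock: 7.88
eef_pos: [478.5, -195.6, 78.7]
tool_rot: [-1.571, -0.0, -2.81]
force: [-2.4, 0.2, 5.6]
width: 0.4
```

>>> apply_moves --pt "0 0.03 0 0 0 0" --pt "0 0 0 0 0 0"

```text
clock: 8.12
eef_pos: [478.5, -195.7, 78.4]
tool_rot: [-1.571, 0.0, -2.81]
force: [-5.2, 1.0, 16.2]
width: 0.1
```

Hard stop: 16 N, and z no longer follows the command. The lid is shut at z ≈ 78.4 (79 expected). Now lift clear and check.

>>> apply_moves --pt "0 -0.3 0 0 0 0" --pt "0 -0.8 0 0 0 0" --pt "0 -1 0 0 0 0" --pt "0 -1 0 0 0 0" --pt "0.5 -1 0.9 0 0 0" --pt "0.5 0 1 0 0 0" --pt "0.5 0 1 0 0 0" --pt "0.5 0 1 0 0 0" --pt "0.5 0 1 0 0 0" --pt "0 0 0 0 0 0" --pt "0 0 0 0 0 0"

```text
clock: 9.5
eef_pos: [448.3, -412.6, 240.8]
tool_rot: [-1.572, 0.0, -2.809]
force: [0.7, 0.2, 0.7]
width: 0.2
```

```bash
python3 - <<'E'
from h import *
import cv2
own();im=get_image("side");own()
P=lambda z:[[x,y,z] for x,y in((-42,-61),(42,-61),(42,61),(-42,61))]
a=cv2.resize(im[:,:,::-1],None,fx=3,fy=3,interpolation=2)
q=proj("side",w(B,P(79)))*3+1
b=a.copy();cv2.polylines(b,[np.int32(q)],True,(0,255,0),1)
c=np.int32(q.mean(0));f=lambda i:i[c[1]-350:c[1]+200,c[0]-190:c[0]+200]
cv2.imwrite("pics/g.png",cv2.hconcat([f(a),f(b)]))
E
```

```text
t 9.5 own [-114.9 -193.3  240.8] rot [-1.572  0.    -2.809] F [0.7 0.2 0.7] w 0.2
t 9.55 own [-114.4 -192.9  240.8] rot [-1.572e+00  1.000e-03 -2.808e+00] F [0.4 0.2 0.4] w -0.1
```

View pics/g.png

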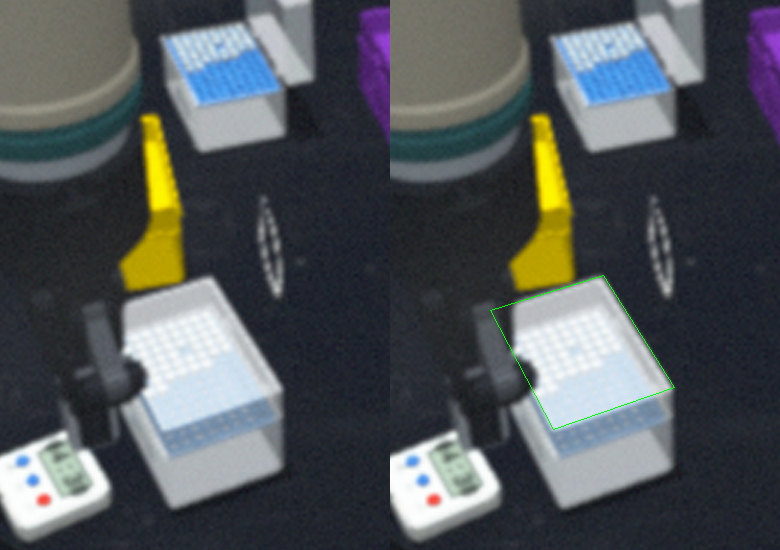

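The lid's top matches the expected z = 79 outline, with its near corner at (553,428) on the line. The other lid still stands open, the timer is unmoved and the arm is clear. Handing in.

```bash
python3 -c "
from cell import *
print(finish_job())"
```

```text
the job is handed in; nothing more can be done
None
```

The lid of the box behind the timer is shut, and the job is handed in. I pushed it over and down with closed fingers, then pressed until it met its stop. The finger tip was then at z ≈ 78.4 mm (79 expected), with about 16 N upward at the wrist.

In the last picture, taken with the arm clear at about 9.5 s on the robot's clock, the lid's top lies on the outline expected for a shut lid. The other box's lid stands open, and the timer has not moved.

One move went wrong. I got the sign of tool x wrong, so the arm first moved about 70 mm away from the lid through free space. The force readings stayed near zero and nothing was touched; I reversed it and carried on.

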